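# Three turns of the portion dispenser's auger

### The arm

A 6-joint arm with a two-finger parallel gripper is mounted at the origin on a cart in front of the work surface, level with it; the furniture and walls round the work are solid. World frame = base frame: x ahead of the robot, y to its left, z up, the work surface at z = 0. Lengths are in m, angles in rad, forces in N, time in s.
With the tool pointing down it reaches from about 0.35 to 0.975 m from the base axis. Payload 4.9 kg.
Tool frame: the origin (TCP) lies on the mounting face of the last link; the fingertips stand 173 mm ahead of it and the grasp point (between the pads) lies 155 mm ahead of it; z points along the fingers, y is the direction in which the jaws open and shut (so a half turn about z gives the same grasp; the last joint's range is limited). The gripper opens to 85 mm and grips with 20 to 120 N. Pads are 22 mm wide; open, the fingers measure 114 mm over their backs; the gripper's body (76 mm by 85 mm) begins 54 mm behind the grasp point. The pads swing forward as they close: fully open they stand 13 mm farther back than shut.
Start: joints at [-1.22, 0.053, 1.613, -0, 1.476, -0.119], TCP at [0.283, -0.557, 0.405] pointing down, gripper open.
Joint ranges: [-3.01, 3.01], [-1.01, 2.22], [0.06, 2.58], [-1.02, 4.17], [0.09, 2.62], [-3.14, 3.14]. Speed limits (rad/s): [2.57, 2.57, 3.14, 3.14, 3.14, 3.14].

### API

Orientations are given as a unit quaternion [w, x, y, z].
In Python, from plant import manip gives the robot as it stands.
- The arm moves only by the tool play_rows, never from a script. Its argument "increments" is a list of rows, each an object with "offset": the shift along the tool's x, y, z in mm, a list of three; "twist": the turn about the tool's z in rad; "grip": the opening, from 0 (shut) to 1 (fully open). In form: [{"offset": [dx, dy, dz], "twist": twist, "grip": grip}, ...]. A call has 1 to 5 rows; each row is the pose to reach, as a shift and turn from the pose commanded when the call began, along the tool's axes at that moment; what a row does not reach only later rows make up. A row lasts 1/12 s, in which the tool goes at most 41.7 mm and 7.16 degrees, less where a joint would pass 70% of its speed; a pose out of reach is approached as far as the arm can. A call with a gripper value outside its range is refused whole. The fingers move at their own pace and stop on an object; the grip force is fixed at half the most. Time passes only in rows, so rows that repeat a pose let the fingers close. It gives the time, the measured TCP pose, the force and the opening at its end, in the units of the state.
- manip.state(): the state, without advancing time (a new reading comes with each control period).
- manip.grab_frame(name): name is "scene" or "top"; returns the picture (480x640x3 uint8, blue, green, red); there is no depth.
- manip.get_calibration(name): a dict with "fx", "fy", "cx", "cy" (pixels), "k1" (the pictures are not rectified: a ray, as slopes to the right and down, at radius r is drawn at 1 + k1 r^2 times it, then the intrinsics apply), "T" (4x4, takes a point from camera to world coordinates). Camera axes: x right, y down, z forward; pixel columns grow to the right and rows downward; lengths in m; the calibration is good to about 2 mm. A picture is of the moment at which its call begins. get_calibration takes no time and is no camera call.
- manip.job_done(): hands the job in, once; it reports no verdict.
Trained networks look in the newest picture that a camera, given by its name, has taken for a name from the list of things; names that differ only in an ending like _2 or _b are one class to them, and where a whole thing is asked for, a point or a joint stands for the part that bears it (a point fixed in the world has none). Each returns a list of dicts, best first, with "p" (0 to 1); they miss things now and then, are a little off and sometimes report something else, mostly with a low value. They report only what shows in the picture. A call takes as long as a camera call.
- manip.boxes_of(query, camera): "xyz" ([x, y, z] in m, in the coordinates of the camera as it stood for that picture, good to about 4 mm: the middle of the surface that is visible of it).
- manip.tip_of(query, camera): "xyz" ([x, y, z] in m, in the coordinates of the camera as it stood for that picture, good to about 4 mm: a listed point, or the origin of a listed thing).
The state is a dict: "time": time; "joint_pos": joint angles; "joint_vel": joint speeds; "joint_efforts": joint torques, N m; "tool_pos": TCP position; "tool_rot": TCP orientation; "contact_force": force on the tool from outside, world axes, zero at the start; "ft_torque": the same for the moment, N m; "gripper_width": opening from 0.0 (shut) to 1.0 (fully open).
Only numpy, scipy, OpenCV 4.12 (cv2) and the standard library are available. Lean on these libraries where they do the work, as an engineer would, in place of code of your own. Each camera call takes 0.05 s, during which the arm holds its last target. There are 200 camera calls.

### The job

The portion dispenser has been cleaned and stands empty: run its auger exactly three full turns clockwise (seen from above) with the crank on top. The crank has loose play, anything up to most of a turn, before it takes the auger along, so count the three turns only from where you feel it bite, then let go. Leave the ramekin under the spout and the things around the dispenser where they stand.

Things in the scene. Friction and masses are not known exactly. Their poses are not given: they have to be found in the camera images.
- dispenser: Hand-cranked portion dispenser, screwed to the table: steel foot plate 150x130x12 mm, column at its back (+x), round aluminium drum 108 mm wide with grey lid, spout below. Origin: centre of the foot's underside, on the crank's upright axis. The steel crank arm lies on top, 181 to 187 mm high. The auger stays where it is left and needs about 12 N at the knob to turn.
- crank_axis (a point): Fixed point on the crank's vertical axis, level with the knob's middle (208 mm high). The crank turns loosely (0.5 N at the knob) for 0.5 to 5.4 rad clockwise, different every time and not visible, then bites on the auger's hidden dog (12 N). Turned back, it is loose again for 5.9 rad and leaves the auger alone; farther back would turn the auger backwards.
- knob_grip (a point): Middle of the black crank knob, on its own upright axis: 25 mm wide, 190 to 230 mm above the table, 60 mm from the crank axis. It spins freely on its pin, so a gripper holding it from above need not turn as it goes round. Its direction at the start varies and does not tell where the crank bites.
- auger_nut (a point): Nut of the auger's fine screw, shut inside the drum and not visible; on the crank axis, 110 mm above the underside of the foot at the start. It sinks 0.5 mm for every full clockwise turn of the auger (not of the loose crank): too little to count by.
- ramekin: White ramekin, 65 mm wide, 37 mm tall, standing on the foot plate under the spout. Origin: centre of its underside. To be left alone.
- shaker: White shaker with a white cap, 41 mm wide, 84 mm tall, standing on the table to the right of the dispenser. Origin: centre of its underside. To be left alone.
- tumbler: Clear plastic tumbler, 66 mm wide, 99 mm tall, standing behind the dispenser on its right. Origin: centre of its underside. To be left alone.
- scraper: Bench scraper with a wooden grip, 92x123x16 mm, lying in front of the dispenser near the table's edge. Origin: centre of its underside. To be left alone.

How it is judged:
By the outcome, as a careful person would: the job done as asked, in the order asked, and still so for the second after the job is handed in, with the robot touching nothing.
It also fails if it takes over 72 s, if anything falls off the work surface, if the arm or the gripper's body presses on something with over 40 N, if the wrist force passes 120 N, or if a joint passes its speed limit or range.

## Working session

There is one attempt and no reset: what is moved stays moved. The work goes in short steps, Python scripts to look and compute and a tool call to move; the robot and the scene stay as the last step left them, time stands still between calls to the robot, and variables do not carry over. Pictures are saved under pics/ and viewed, about 8 in all and at most 12, crops included, and the job is handed in when it is done.

Besides the shell and the picture viewer there is one more tool, called after ">>>" as name([rows], argument=value, ...), one row to a line, values as JSON. play_rows: Moves the arm, as the interface text tells. Its arguments: {"type":"object","properties":{"increments":{"type":"array"}},"required":["increments"]}

```bash
mkdir -p pics
cat > h.py <<'E'
import numpy as np,cv2
from plant import manip
def w(cam,p):
    T=np.array(manip.get_calibration(cam)["T"]);return (T@np.r_[p,1])[:3]
E
python3 - <<'E'
from h import *
for c in("scene","top"):
    im=manip.grab_frame(c);cv2.imwrite(f"pics/{c}0.png",im)
    for q in("dispenser","crank_axis","knob_grip","shaker","tumbler","ramekin"):
        print(c,q,[(round(d["p"],2),w(c,d["xyz"]).round(4)) for d in manip.tip_of(q,c)[:2]])
s=manip.state();print(s)
E
```

```text
scene dispenser [(0.81, array([ 0.4643, -0.3039, -0.001 ]))]
scene crank_axis [(0.95, array([ 0.4652, -0.303 ,  0.2082]))]
scene knob_grip []
scene shaker [(0.56, array([ 0.4556, -0.4423,  0.0009]))]
scene tumbler [(0.85, array([ 0.5954, -0.3849, -0.    ]))]
scene ramekin [(0.84, array([ 0.4611, -0.3068,  0.0085]))]
top dispenser [(0.73, array([ 0.4594, -0.3005, -0.0005]))]
top crank_axis [(0.93, array([ 0.466 , -0.3028,  0.2079]))]
top knob_grip [(0.48, array([ 0.504 , -0.2627,  0.2082]))]
top shaker [(0.92, array([ 0.4583, -0.4481, -0.0021])), (0.66, array([ 2.973e-01, -3.696e-01, -2.000e-04]))]
top tumbler [(0.87, array([ 0.5965, -0.3814, -0.    ]))]
top ramekin []
{'time': 0.7, 'joint_pos': array([-1.22000759e+00,  5.26645597e-02,  1.61287240e+00,  1.44345202e-05,
        1.47602624e+00, -1.19040180e-01]), 'joint_vel': array([-0.00088371, -0.00060531, -0.0001632 , -0.00023211,  0.00230383,
       -0.00016519]), 'joint_efforts': array([ 9.12103915e-04, -3.93550372e+01, -3.70369470e+01, -2.08307183e-04,
        1.77981447e-04,  1.93274423e-05]), 'tool_pos': array([ 0.28293141, -0.55727124,  0.40474208]), 'tool_rot': array([1.37996959e-05, 9.72534415e-01, 2.32759129e-01, 8.83961554e-06]), 'contact_force': array([-0.26858076,  0.36492492,  0.11395167]), 'ft_torque': array([ 0.00229393, -0.02148413, -0.00906048]), 'gripper_width': 0.9980169477191978}
```

View pics/scene0.png

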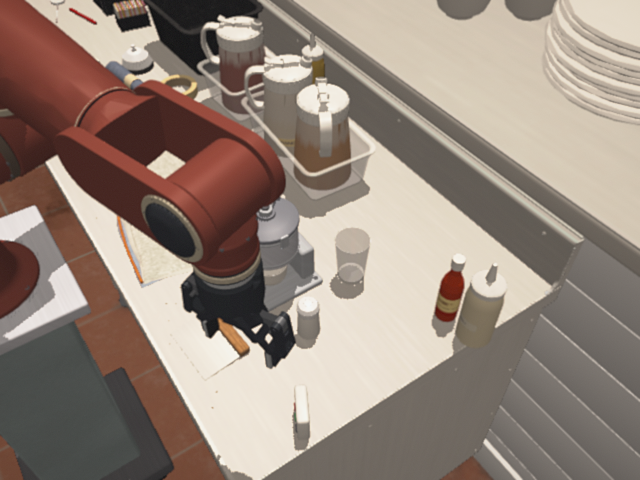

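View pics/top0.png

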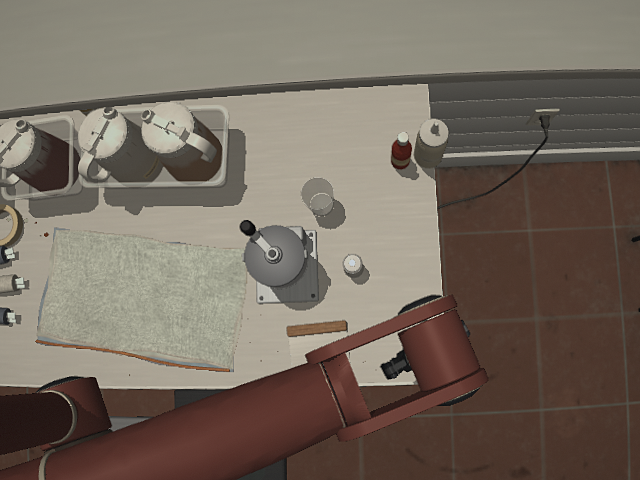

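```bash
cat >> h.py <<'E'
def ray(cam,u,v,z):
    c=manip.get_calibration(cam);K=np.array([[c["fx"],0,c["cx"]],[0,c["fy"],c["cy"]],[0,0,1.]])
    x=cv2.undistortPoints(np.array([[[u,v]]],float),K,np.array([c["k1"],0,0,0,0.]))[0,0]
    T=np.array(c["T"]);d=T[:3,:3]@np.r_[x,1];o=T[:3,3];return o+d*(z-o[2])/d[2]
def ax():
    from scipy.spatial.transform import Rotation as R
    q=manip.state()["tool_rot"];return R.from_quat([*q[1:],q[0]]).as_matrix()
E
python3 - <<'E'
from h import *
im=cv2.imread("pics/top0.png")
T=np.array(manip.get_calibration("top")["T"]);print(T[:3,3])
m=(im.max(2)<70).astype(np.uint8)[215:250,232:272]
n,l,s,c=cv2.connectedComponentsWithStats(m);print(s,c+[232,215])
for z in(.208,.22,.23):print(ray("top",247,227.5,z),ray("top",273,254,z))
cv2.imwrite("pics/c0.png",cv2.resize(im[205:305,225:345],None,fx=6,fy=6,interpolation=cv2.INTER_CUBIC))
for i in range(4):
    manip.grab_frame("top")
    print([(w("top",d["xyz"]).round(4)) for q in("crank_axis","knob_grip") for d in manip.tip_of(q,"top")[:1]])
print(ax().T)
E
```

```text
[ 0.28947699 -0.4816933   1.28042762]
[[   0    0   40   35 1189]
 [   8    5   16   16  186]
 [  26   16    5    6   10]
 [  18   23    6    6   15]] [[252.04793944 232.56349874]
 [247.48924731 227.66129032]
 [259.8        233.1       ]
 [252.26666667 240.4       ]]
[ 0.50784497 -0.26360212  0.208     ] [ 0.45795498 -0.30988409  0.208     ]
[ 0.50540152 -0.26604247  0.22      ] [ 0.45606978 -0.31180656  0.22      ]
[ 0.50336532 -0.26807609  0.23      ] [ 0.45449879 -0.31340862  0.23      ]
[array([ 0.4665, -0.3008,  0.2085]), array([ 0.5039, -0.2649,  0.2053])]
[array([ 0.4665, -0.3026,  0.2062])]
[array([ 0.4643, -0.3034,  0.2082]), array([ 0.5034, -0.2651,  0.208 ])]
[array([ 0.4677, -0.3013,  0.2081]), array([ 0.5021, -0.2607,  0.2065])]
[[ 8.91672138e-01  4.52681785e-01  1.92141770e-05]
 [ 4.52681786e-01 -8.91672137e-01 -2.18549658e-05]
 [ 7.23940132e-06  2.81853721e-05 -1.00000000e+00]]
```

View pics/c0.png

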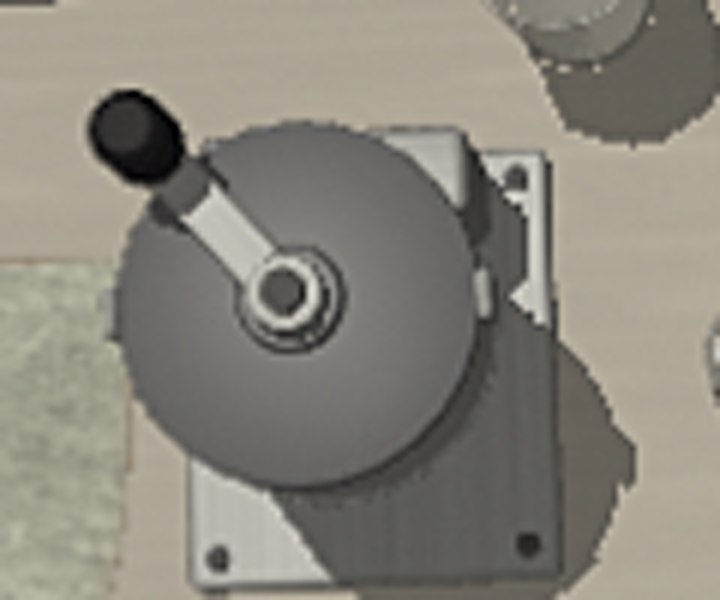

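>>> play_rows([
  {"offset": [20, -10, -20], "twist": 0, "grip": 1},
  {"offset": [55, -27, -20], "twist": 0, "grip": 0.75},
  {"offset": [90, -44, -20], "twist": 0, "grip": 0.75},
  {"offset": [126, -61, -20], "twist": 0, "grip": 0.75},
  {"offset": [162, -79, -20], "twist": 0, "grip": 0.75},
])

```text
time: 1.72
tool_pos: [0.3923, -0.4122, 0.425]
tool_rot: [0.0, 0.973, 0.232, 0.0]
contact_force: [0.5, -0.5, -0.7]
gripper_width: 0.749
```

>>> play_rows([
  {"offset": [36, -17, 0], "twist": 0, "grip": 0.75},
  {"offset": [72, -34, 0], "twist": 0, "grip": 0.75},
  {"offset": [108, -52, 0], "twist": 0, "grip": 0.75},
  {"offset": [140, -68, 0], "twist": 0, "grip": 0.75},
  {"offset": [170, -82, 0], "twist": 0, "grip": 0.75},
])

```text
time: 2.13
tool_pos: [0.507, -0.2613, 0.425]
tool_rot: [0.0, 0.972, 0.233, 0.0]
contact_force: [0.4, -0.1, 0.1]
gripper_width: 0.75
```

Run:
```python
from h import *
a=manip.grab_frame("scene");b=manip.grab_frame("top")
cv2.imwrite("pics/a1.png",np.hstack([cv2.resize(a[120:340,150:370],(400,400)),cv2.resize(b[150:330,180:360],(400,400))]))
s=manip.state();print(s["time"],s["tool_pos"],s["contact_force"],s["gripper_width"])
for c in("scene","top"):print([(d["p"],w(c,d["xyz"]).round(4)) for q in("crank_axis","knob_grip") for d in manip.tip_of(q,c)[:1]])
```

```text
2.2333 [ 0.50803507 -0.26004209  0.42482036] [-0.58025865 -0.24008738 -0.82225088] 0.7499877932884874
[(0.9, array([ 0.4636, -0.3042,  0.2059])), (0.62, array([ 0.5089, -0.2644,  0.2068]))]
[(0.64, array([ 0.4681, -0.3022,  0.2069])), (0.57, array([ 0.5056, -0.264 ,  0.2088]))]
```

View pics/a1.png

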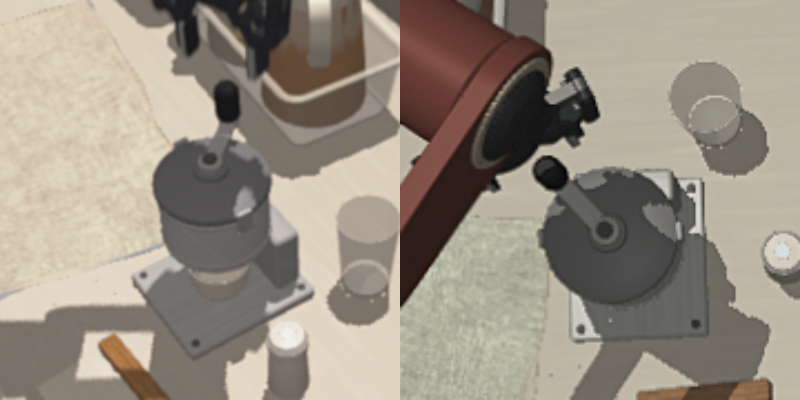

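>>> play_rows([
  {"offset": [0, 0, 5], "twist": 0, "grip": 0.75},
  {"offset": [0, 0, 8], "twist": 0, "grip": 0.75},
  {"offset": [0, 0, 10], "twist": 0, "grip": 0.75},
  {"offset": [0, 0, 10], "twist": 0, "grip": 0.75},
])

```text
time: 2.77
tool_pos: [0.5056, -0.2639, 0.4136]
tool_rot: [-0.001, 0.973, 0.232, -0.001]
contact_force: [0.3, 0.4, -0.7]
gripper_width: 0.754
```

>>> play_rows([
  {"offset": [0, 0, 12], "twist": 0, "grip": 0.75},
  {"offset": [0, 0, 26], "twist": 0, "grip": 0.75},
  {"offset": [0, 0, 38], "twist": 0, "grip": 0.75},
  {"offset": [0, 0, 47], "twist": 0, "grip": 0.75},
  {"offset": [0, 0, 47], "twist": 0, "grip": 0.75},
])

```text
time: 3.18
tool_pos: [0.5053, -0.2629, 0.3636]
tool_rot: [-0.002, 0.973, 0.233, -0.002]
contact_force: [-0.2, 0.8, -0.5]
gripper_width: 0.748
```

>>> play_rows([
  {"offset": [0, 0, 0], "twist": 0, "grip": 0.5},
  {"offset": [0, 0, 0], "twist": 0, "grip": 0.3},
  {"offset": [0, 0, 0], "twist": 0, "grip": 0.3},
  {"offset": [0, 0, 0], "twist": 0, "grip": 0.3},
])

```text
time: 3.52
tool_pos: [0.5063, -0.2635, 0.3687]
tool_rot: [0.0, 0.973, 0.233, 0.001]
contact_force: [-0.4, 0.3, -0.4]
gripper_width: 0.301
```

Run:
```python
from h import *
a=manip.grab_frame("scene");b=manip.grab_frame("top")
cv2.imwrite("pics/a2.png",np.hstack([cv2.resize(a[120:280,180:340],(400,400)),cv2.resize(b[150:310,180:340],(400,400))]))
s=manip.state();print(s["time"],s["tool_pos"],s["contact_force"],s["gripper_width"])
```

```text
3.6167 [ 0.50624206 -0.26344368  0.36850293] [-0.07404765  0.23707359 -0.73297039] 0.3008618248937436
```

View pics/a2.png

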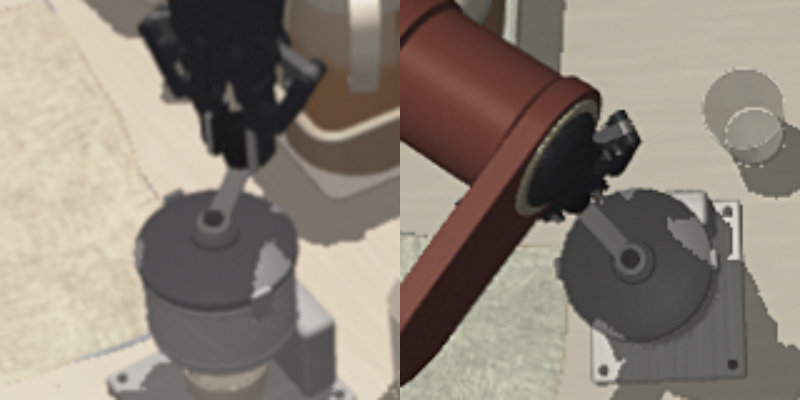

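>>> play_rows([
  {"offset": [0, 0, 2], "twist": 0, "grip": 0.2},
  {"offset": [0, 0, 2], "twist": 0, "grip": 0.1},
  {"offset": [0, 0, 2], "twist": 0, "grip": 0},
  {"offset": [0, 0, 2], "twist": 0, "grip": 0},
])

```text
time: 3.95
tool_pos: [0.5067, -0.2638, 0.3685]
tool_rot: [0.002, 0.973, 0.233, 0.002]
contact_force: [-0.5, -0.3, 6.9]
gripper_width: 0.27
```

Run:
```python
import numpy as np
a=np.radians(17-6*np.arange(61));P=np.c_[60*np.cos(a),-60*np.sin(a)].round(1);D=np.diff(P,axis=0).round(1)
print("\n".join(f"{i}: {D[i,0]},{D[i,1]}" for i in range(60)))
```

```text
0: 1.5,6.1
1: 0.9,6.2
2: 0.2,6.2
3: -0.4,6.3
4: -1.1,6.2
5: -1.8,6.0
6: -2.3,5.9
7: -3.0,5.5
8: -3.5,5.2
9: -4.0,4.8
10: -4.5,4.4
11: -5.0,3.8
12: -5.3,3.4
13: -5.7,2.7
14: -5.9,2.2
15: -6.1,1.5
16: -6.2,0.9
17: -6.2,0.2
18: -6.3,-0.4
19: -6.2,-1.1
20: -6.0,-1.8
21: -5.9,-2.3
22: -5.5,-3.0
23: -5.2,-3.5
24: -4.8,-4.0
25: -4.4,-4.5
26: -3.8,-5.0
27: -3.4,-5.3
28: -2.7,-5.7
29: -2.2,-5.9
30: -1.5,-6.1
31: -0.9,-6.2
32: -0.2,-6.2
33: 0.4,-6.3
34: 1.1,-6.2
35: 1.8,-6.0
36: 2.3,-5.9
37: 3.0,-5.5
38: 3.5,-5.2
39: 4.0,-4.8
40: 4.5,-4.4
41: 5.0,-3.8
42: 5.3,-3.4
43: 5.7,-2.7
44: 5.9,-2.2
45: 6.1,-1.5
46: 6.2,-0.9
47: 6.2,-0.2
48: 6.3,0.4
49: 6.2,1.1
50: 6.0,1.8
51: 5.9,2.3
52: 5.5,3.0
53: 5.2,3.5
54: 4.8,4.0
55: 4.4,4.5
56: 3.8,5.0
57: 3.4,5.3
58: 2.7,5.7
59: 2.2,5.9
```

>>> play_rows([
  {"offset": [0, 0, -2], "twist": 0, "grip": 0},
  {"offset": [0, 0, -2], "twist": 0, "grip": 0},
])

```text
time: 4.12
tool_pos: [0.5063, -0.2635, 0.3686]
tool_rot: [0.001, 0.973, 0.233, 0.001]
contact_force: [0.3, 0.3, 2.9]
gripper_width: 0.268
```

>>> play_rows([
  {"offset": [1.5, 6.1, 0], "twist": 0, "grip": 0},
  {"offset": [1.5, 6.1, 0], "twist": 0, "grip": 0},
])

```text
time: 4.28
tool_pos: [0.5107, -0.2689, 0.3685]
tool_rot: [0.001, 0.973, 0.233, 0.0]
contact_force: [0.1, -0.5, 4.7]
gripper_width: 0.272
```

>>> play_rows([
  {"offset": [0.9, 6.2, 0], "twist": 0, "grip": 0},
  {"offset": [0.9, 6.2, 0], "twist": 0, "grip": 0},
])

```text
time: 4.45
tool_pos: [0.5142, -0.2742, 0.3685]
tool_rot: [0.001, 0.973, 0.233, 0.0]
contact_force: [-1.4, -0.5, 4.3]
gripper_width: 0.269
```

>>> play_rows([
  {"offset": [0.2, 6.2, 0], "twist": 0, "grip": 0},
  {"offset": [0.2, 6.2, 0], "twist": 0, "grip": 0},
])

```text
time: 4.62
tool_pos: [0.517, -0.2797, 0.3685]
tool_rot: [0.001, 0.973, 0.232, -0.0]
contact_force: [-2.0, -1.6, 5.6]
gripper_width: 0.27
```

>>> play_rows([
  {"offset": [-0.4, 6.3, 0], "twist": 0, "grip": 0},
  {"offset": [-0.4, 6.3, 0], "twist": 0, "grip": 0},
  {"offset": [-0.4, 6.3, 0], "twist": 0, "grip": 0},
])

```text
time: 4.87
tool_pos: [0.5192, -0.2854, 0.3684]
tool_rot: [0.001, 0.973, 0.232, -0.001]
contact_force: [-2.7, -1.5, 6.1]
gripper_width: 0.268
```

>>> play_rows([
  {"offset": [-1.1, 6.2, -1], "twist": 0, "grip": 0},
  {"offset": [-1.1, 6.2, -1], "twist": 0, "grip": 0},
])

```text
time: 5.03
tool_pos: [0.5209, -0.2915, 0.3685]
tool_rot: [0.0, 0.973, 0.232, -0.001]
contact_force: [-4.2, -0.8, 4.2]
gripper_width: 0.269
```

>>> play_rows([
  {"offset": [-1.8, 6.0, 0], "twist": 0, "grip": 0},
  {"offset": [-1.8, 6.0, 0], "twist": 0, "grip": 0},
])

```text
time: 5.2
tool_pos: [0.5219, -0.2977, 0.3684]
tool_rot: [-0.0, 0.973, 0.232, -0.001]
contact_force: [-5.2, -0.9, 4.2]
gripper_width: 0.275
```

>>> play_rows([
  {"offset": [-2.3, 5.9, 0], "twist": 0, "grip": 0},
  {"offset": [-2.3, 5.9, 0], "twist": 0, "grip": 0},
])

```text
time: 5.37
tool_pos: [0.5224, -0.3039, 0.3684]
tool_rot: [-0.0, 0.973, 0.232, -0.001]
contact_force: [-6.5, -0.4, 4.6]
gripper_width: 0.272
```

>>> play_rows([
  {"offset": [-3.0, 5.5, 0], "twist": 0, "grip": 0},
  {"offset": [-3.0, 5.5, 0], "twist": 0, "grip": 0},
])

```text
time: 5.53
tool_pos: [0.5221, -0.3101, 0.3684]
tool_rot: [-0.001, 0.973, 0.232, -0.001]
contact_force: [-6.6, -0.4, 4.4]
gripper_width: 0.271
```

>>> play_rows([
  {"offset": [-3.5, 5.2, 0], "twist": 0, "grip": 0},
  {"offset": [-3.5, 5.2, 0], "twist": 0, "grip": 0},
])

```text
time: 5.7
tool_pos: [0.5212, -0.3162, 0.3683]
tool_rot: [-0.001, 0.973, 0.232, -0.002]
contact_force: [-7.5, 1.0, 5.2]
gripper_width: 0.27
```

>>> play_rows([
  {"offset": [-4.0, 4.8, 0], "twist": 0, "grip": 0},
  {"offset": [-4.0, 4.8, 0], "twist": 0, "grip": 0},
])

```text
time: 5.87
tool_pos: [0.5197, -0.3221, 0.3683]
tool_rot: [-0.001, 0.973, 0.232, -0.002]
contact_force: [-8.1, 0.9, 5.2]
gripper_width: 0.269
```

```bash
cat > fit.py <<'E'
import numpy as np,sys
from scipy.optimize import least_squares as L
P=np.array([[.5063,-.2635],[.5107,-.2689],[.5142,-.2742],[.517,-.2797],[.5192,-.2854],[.5209,-.2915],[.5219,-.2977],[.5224,-.3039],[.5221,-.3101],[.5212,-.3162],[.5197,-.3221]])*1e3
for r in (0,60):
    f=L(lambda p:np.hypot(*(P-p[:2]).T)-(r or p[2]),[464,-304,60]).x;print(f)
    print(np.degrees(np.arctan2(*(P-f[:2]).T[::-1])).round(1), (np.hypot(*(P-f[:2]).T)).round(2))
f0=[463.1,-305.2]
E
python3 fit.py
```

```text
[ 461.84507833 -304.53811791   60.48882016]
[ 42.7  36.1  30.1  24.2  18.5  12.5   6.5   0.6  -5.3 -11.1 -16.9] [60.5  60.47 60.51 60.49 60.46 60.48 60.44 60.56 60.51 60.49 60.46]
[ 462.34741019 -304.42470677   60.        ]
[ 43.   36.3  30.2  24.3  18.5  12.4   6.4   0.5  -5.4 -11.3 -17.1] [60.06 60.   60.02 59.99 59.95 59.96 59.93 60.05 60.02 60.02 60.01]
```

>>> play_rows([
  {"offset": [-4.8, 3.3, 0], "twist": 0, "grip": 0},
  {"offset": [-4.8, 3.3, 0], "twist": 0, "grip": 0},
])

```text
time: 6.03
tool_pos: [0.5171, -0.3272, 0.3684]
tool_rot: [-0.001, 0.973, 0.232, -0.001]
contact_force: [-5.6, 1.3, 5.4]
gripper_width: 0.271
```

>>> play_rows([
  {"offset": [-5.0, 3.8, 0], "twist": 0, "grip": 0},
  {"offset": [-5.0, 3.8, 0], "twist": 0, "grip": 0},
])

```text
time: 6.2
tool_pos: [0.5145, -0.3327, 0.3684]
tool_rot: [-0.001, 0.973, 0.233, -0.001]
contact_force: [-5.4, 2.3, 4.5]
gripper_width: 0.268
```

>>> play_rows([
  {"offset": [-5.3, 3.4, 0], "twist": 0, "grip": 0},
  {"offset": [-5.3, 3.4, 0], "twist": 0, "grip": 0},
])

```text
time: 6.37
tool_pos: [0.5113, -0.338, 0.3683]
tool_rot: [-0.002, 0.973, 0.233, -0.001]
contact_force: [-5.2, 2.6, 5.6]
gripper_width: 0.27
```

>>> play_rows([
  {"offset": [-5.7, 2.7, 0], "twist": 0, "grip": 0},
  {"offset": [-5.7, 2.7, 0], "twist": 0, "grip": 0},
])

```text
time: 6.53
tool_pos: [0.5074, -0.3429, 0.3684]
tool_rot: [-0.002, 0.973, 0.233, -0.001]
contact_force: [-4.7, 3.8, 4.5]
gripper_width: 0.27
```

>>> play_rows([
  {"offset": [-5.9, 2.2, 0], "twist": 0, "grip": 0},
  {"offset": [-5.9, 2.2, 0], "twist": 0, "grip": 0},
])

```text
time: 6.7
tool_pos: [0.5032, -0.3474, 0.3684]
tool_rot: [-0.002, 0.973, 0.233, -0.0]
contact_force: [-5.2, 3.4, 5.2]
gripper_width: 0.272
```

>>> play_rows([
  {"offset": [-6.1, 1.5, 0], "twist": 0, "grip": 0},
  {"offset": [-6.1, 1.5, 0], "twist": 0, "grip": 0},
])

```text
time: 6.87
tool_pos: [0.4985, -0.3513, 0.3684]
tool_rot: [-0.002, 0.973, 0.233, -0.0]
contact_force: [-4.4, 4.1, 5.0]
gripper_width: 0.27
```

>>> play_rows([
  {"offset": [-6.2, 0.9, 0], "twist": 0, "grip": 0},
  {"offset": [-6.2, 0.9, 0], "twist": 0, "grip": 0},
])

```text
time: 7.03
tool_pos: [0.4934, -0.3549, 0.3684]
tool_rot: [-0.002, 0.973, 0.233, -0.0]
contact_force: [-3.5, 4.3, 5.7]
gripper_width: 0.273
```

>>> play_rows([
  {"offset": [-6.2, 0.2, 0], "twist": 0, "grip": 0},
  {"offset": [-6.2, 0.2, 0], "twist": 0, "grip": 0},
])

```text
time: 7.2
tool_pos: [0.4881, -0.3577, 0.3684]
tool_rot: [-0.002, 0.973, 0.233, 0.0]
contact_force: [-3.4, 4.9, 4.4]
gripper_width: 0.271
```

>>> play_rows([
  {"offset": [-6.3, -1.0, 0], "twist": 0, "grip": 0},
  {"offset": [-6.3, -1.0, 0], "twist": 0, "grip": 0},
])

```text
time: 7.37
tool_pos: [0.482, -0.3599, 0.3684]
tool_rot: [-0.001, 0.973, 0.233, 0.0]
contact_force: [-2.1, 4.0, 4.2]
gripper_width: 0.269
```

>>> play_rows([
  {"offset": [-6.2, -1.1, 0], "twist": 0, "grip": 0},
  {"offset": [-6.2, -1.1, 0], "twist": 0, "grip": 0},
])

```text
time: 7.53
tool_pos: [0.4758, -0.3618, 0.3684]
tool_rot: [-0.001, 0.973, 0.233, 0.0]
contact_force: [-1.6, 5.4, 2.8]
gripper_width: 0.272
```

>>> play_rows([
  {"offset": [-6.0, -1.8, 0], "twist": 0, "grip": 0},
  {"offset": [-6.0, -1.8, 0], "twist": 0, "grip": 0},
])

```text
time: 7.7
tool_pos: [0.4708, -0.3625, 0.3686]
tool_rot: [-0.0, 0.973, 0.233, 0.003]
contact_force: [6.8, 5.3, 0.4]
gripper_width: 0.264
```

>>> play_rows([
  {"offset": [-5.9, -2.3, 0], "twist": 0, "grip": 0},
  {"offset": [-5.9, -2.3, 0], "twist": 0, "grip": 0},
])

```text
time: 7.87
tool_pos: [0.465, -0.363, 0.3686]
tool_rot: [0.0, 0.972, 0.233, 0.004]
contact_force: [9.5, 4.5, -0.1]
gripper_width: 0.273
```

>>> play_rows([
  {"offset": [-5.5, -3.0, 0], "twist": 0, "grip": 0},
  {"offset": [-5.5, -3.0, 0], "twist": 0, "grip": 0},
])

```text
time: 8.03
tool_pos: [0.4588, -0.363, 0.3687]
tool_rot: [0.001, 0.972, 0.233, 0.004]
contact_force: [11.0, 3.1, -1.3]
gripper_width: 0.271
```

>>> play_rows([
  {"offset": [-5.2, -3.5, 0], "twist": 0, "grip": 0},
  {"offset": [-5.2, -3.5, 0], "twist": 0, "grip": 0},
])

```text
time: 8.2
tool_pos: [0.4526, -0.3624, 0.3687]
tool_rot: [0.002, 0.972, 0.233, 0.004]
contact_force: [11.1, 2.6, -1.7]
gripper_width: 0.267
```

>>> play_rows([
  {"offset": [-4.8, -4.0, 0], "twist": 0, "grip": 0},
  {"offset": [-4.8, -4.0, 0], "twist": 0, "grip": 0},
])

```text
time: 8.37
tool_pos: [0.4465, -0.3612, 0.3686]
tool_rot: [0.002, 0.972, 0.233, 0.004]
contact_force: [11.2, 1.2, -2.2]
gripper_width: 0.272
```

>>> play_rows([
  {"offset": [-4.4, -4.5, 0], "twist": 0, "grip": 0},
  {"offset": [-4.4, -4.5, 0], "twist": 0, "grip": 0},
])

```text
time: 8.53
tool_pos: [0.4405, -0.3594, 0.3687]
tool_rot: [0.002, 0.972, 0.233, 0.004]
contact_force: [10.8, -0.3, -2.5]
gripper_width: 0.272
```

```bash
cat >> fit.py <<'E'
print('---')
Q=np.array([[.5171,-.3272],[.5145,-.3327],[.5113,-.338],[.5074,-.3429],[.5032,-.3474],[.4985,-.3513],[.4934,-.3549],[.4881,-.3577],[.482,-.3599],[.4758,-.3618],[.4708,-.3625],[.465,-.363],[.4588,-.363],[.4526,-.3624],[.4465,-.3612],[.4405,-.3594]])*1e3
P=np.r_[P,Q]
for r in (0,60):
    f=L(lambda p:np.hypot(*(P-p[:2]).T)-(r or p[2]),[464,-304,60]).x;print(f)
    print(np.degrees(np.arctan2(*(P-f[:2]).T[::-1])).round(1), (np.hypot(*(P-f[:2]).T)).round(2))
a0=-139
for c in range(6):
    a=np.radians(a0-60*c-12*np.arange(6));p=60*np.c_[np.cos(a),-np.sin(a)];print((p[1:]-p[0]).round(1).tolist())
E
python3 fit.py|sed 1,/---/d
```

```text
[ 462.73437584 -303.82429385   59.45814104]
[ 4.280e+01  3.610e+01  2.990e+01  2.400e+01  1.810e+01  1.200e+01
  5.900e+00 -1.000e-01 -6.000e+00 -1.200e+01 -1.780e+01 -2.330e+01
 -2.920e+01 -3.510e+01 -4.120e+01 -4.710e+01 -5.300e+01 -5.900e+01
 -6.480e+01 -7.100e+01 -7.730e+01 -8.220e+01 -8.780e+01 -9.380e+01
 -9.980e+01 -1.058e+02 -1.118e+02] [59.36 59.33 59.38 59.39 59.4  59.46 59.48 59.67 59.7  59.76 59.83 59.18
 59.27 59.39 59.35 59.47 59.44 59.57 59.55 59.29 59.43 59.23 59.22 59.31
 59.45 59.63 59.86]
[ 462.17653208 -303.43494561   60.        ]
[  42.1   35.4   29.3   23.4   17.6   11.5    5.5   -0.4   -6.3  -12.2
  -18.   -23.4  -29.2  -35.1  -41.1  -47.   -52.8  -58.8  -64.5  -70.7
  -76.9  -81.7  -87.3  -93.2  -99.2 -105.2 -111.2] [59.51 59.56 59.68 59.74 59.81 59.92 60.   60.23 60.29 60.39 60.48 59.84
 59.95 60.07 60.02 60.13 60.09 60.2  60.14 59.84 59.93 59.69 59.63 59.66
 59.74 59.85 60.02]
[[-7.2, -10.3], [-12.1, -21.8], [-14.5, -34.1], [-14.3, -46.7], [-11.4, -58.9]]
[[5.3, -11.4], [12.8, -21.4], [22.3, -29.6], [33.3, -35.7], [45.3, -39.4]]
[[12.5, -1.1], [24.9, 0.4], [36.8, 4.5], [47.6, 11.0], [56.7, 19.5]]
[[7.2, 10.3], [12.1, 21.8], [14.5, 34.1], [14.3, 46.7], [11.4, 58.9]]
[[-5.3, 11.4], [-12.8, 21.4], [-22.3, 29.6], [-33.3, 35.7], [-45.3, 39.4]]
[[-12.5, 1.1], [-24.9, -0.4], [-36.8, -4.5], [-47.6, -11.0], [-56.7, -19.5]]
```

>>> play_rows([
  {"offset": [-7.2, -10.3, 0], "twist": 0, "grip": 0},
  {"offset": [-12.1, -21.8, 0], "twist": 0, "grip": 0},
  {"offset": [-14.5, -34.1, 0], "twist": 0, "grip": 0},
  {"offset": [-14.3, -46.7, 0], "twist": 0, "grip": 0},
  {"offset": [-11.4, -58.9, 0], "twist": 0, "grip": 0},
])

```text
time: 8.95
tool_pos: [0.4021, -0.3139, 0.3689]
tool_rot: [0.006, 0.973, 0.232, 0.0]
contact_force: [2.5, -14.0, -4.5]
gripper_width: 0.271
```

>>> play_rows([
  {"offset": [5.3, -11.4, 0], "twist": 0, "grip": 0},
  {"offset": [12.8, -21.4, 0], "twist": 0, "grip": 0},
  {"offset": [22.3, -29.6, 0], "twist": 0, "grip": 0},
  {"offset": [33.3, -35.7, 0], "twist": 0, "grip": 0},
  {"offset": [45.3, -39.4, 0], "twist": 0, "grip": 0},
])

```text
time: 9.37
tool_pos: [0.4231, -0.2574, 0.3687]
tool_rot: [0.002, 0.973, 0.232, -0.005]
contact_force: [-14.8, -3.0, 6.9]
gripper_width: 0.269
```

>>> play_rows([
  {"offset": [12.5, -1.1, 0], "twist": 0, "grip": 0},
  {"offset": [24.9, 0.4, 0], "twist": 0, "grip": 0},
  {"offset": [36.8, 4.5, 0], "twist": 0, "grip": 0},
  {"offset": [47.6, 11.0, 0], "twist": 0, "grip": 0},
  {"offset": [56.7, 19.5, 0], "twist": 0, "grip": 0},
])

```text
time: 9.78
tool_pos: [0.4836, -0.2473, 0.3685]
tool_rot: [-0.002, 0.972, 0.233, -0.003]
contact_force: [-10.9, 7.2, 7.4]
gripper_width: 0.265
```

>>> play_rows([
  {"offset": [7.2, 10.3, 0], "twist": 0, "grip": 0},
  {"offset": [12.1, 21.8, 0], "twist": 0, "grip": 0},
  {"offset": [14.5, 34.1, 0], "twist": 0, "grip": 0},
  {"offset": [14.3, 46.7, 0], "twist": 0, "grip": 0},
  {"offset": [11.4, 58.9, 0], "twist": 0, "grip": 0},
])

```text
time: 10.2
tool_pos: [0.5213, -0.2942, 0.3684]
tool_rot: [-0.003, 0.972, 0.233, -0.001]
contact_force: [-5.4, 11.7, 6.9]
gripper_width: 0.267
```

>>> play_rows([
  {"offset": [-5.3, 11.4, 0], "twist": 0, "grip": 0},
  {"offset": [-12.8, 21.4, 0], "twist": 0, "grip": 0},
  {"offset": [-22.3, 29.6, 0], "twist": 0, "grip": 0},
  {"offset": [-33.3, 35.7, 0], "twist": 0, "grip": 0},
  {"offset": [-45.3, 39.4, 0], "twist": 0, "grip": 0},
])

```text
time: 10.62
tool_pos: [0.4997, -0.3497, 0.3685]
tool_rot: [-0.003, 0.972, 0.233, 0.003]
contact_force: [6.9, 12.1, 2.6]
gripper_width: 0.267
```

>>> play_rows([
  {"offset": [-12.5, 1.1, 0], "twist": 0, "grip": 0},
  {"offset": [-24.9, -0.4, 0], "twist": 0, "grip": 0},
  {"offset": [-36.8, -4.5, 0], "twist": 0, "grip": 0},
  {"offset": [-47.6, -11.0, 0], "twist": 0, "grip": 0},
  {"offset": [-56.7, -19.5, 0], "twist": 0, "grip": 0},
])

```text
time: 11.03
tool_pos: [0.4405, -0.3595, 0.3687]
tool_rot: [0.002, 0.972, 0.233, 0.005]
contact_force: [12.6, -0.9, -3.5]
gripper_width: 0.272
```

Exactly one turn after the first reference pose (0.4405, -0.3594). Second turn.

>>> play_rows([
  {"offset": [-7.2, -10.3, 0], "twist": 0, "grip": 0},
  {"offset": [-12.1, -21.8, 0], "twist": 0, "grip": 0},
  {"offset": [-14.5, -34.1, 0], "twist": 0, "grip": 0},
  {"offset": [-14.3, -46.7, 0], "twist": 0, "grip": 0},
  {"offset": [-11.4, -58.9, 0], "twist": 0, "grip": 0},
])

```text
time: 11.45
tool_pos: [0.4021, -0.3139, 0.3689]
tool_rot: [0.006, 0.973, 0.232, 0.0]
contact_force: [2.7, -13.4, -4.8]
gripper_width: 0.269
```

>>> play_rows([
  {"offset": [5.3, -11.4, 0], "twist": 0, "grip": 0},
  {"offset": [12.8, -21.4, 0], "twist": 0, "grip": 0},
  {"offset": [22.3, -29.6, 0], "twist": 0, "grip": 0},
  {"offset": [33.3, -35.7, 0], "twist": 0, "grip": 0},
  {"offset": [45.3, -39.4, 0], "twist": 0, "grip": 0},
])

```text
time: 11.87
tool_pos: [0.4231, -0.2574, 0.3687]
tool_rot: [0.002, 0.973, 0.232, -0.005]
contact_force: [-14.8, -3.0, 6.4]
gripper_width: 0.271
```

>>> play_rows([
  {"offset": [12.5, -1.1, 0], "twist": 0, "grip": 0},
  {"offset": [24.9, 0.4, 0], "twist": 0, "grip": 0},
  {"offset": [36.8, 4.5, 0], "twist": 0, "grip": 0},
  {"offset": [47.6, 11.0, 0], "twist": 0, "grip": 0},
  {"offset": [56.7, 19.5, 0], "twist": 0, "grip": 0},
])

```text
time: 12.28
tool_pos: [0.4836, -0.2473, 0.3686]
tool_rot: [-0.002, 0.972, 0.233, -0.003]
contact_force: [-11.2, 7.8, 8.3]
gripper_width: 0.266
```

>>> play_rows([
  {"offset": [7.2, 10.3, 0], "twist": 0, "grip": 0},
  {"offset": [12.1, 21.8, 0], "twist": 0, "grip": 0},
  {"offset": [14.5, 34.1, 0], "twist": 0, "grip": 0},
  {"offset": [14.3, 46.7, 0], "twist": 0, "grip": 0},
  {"offset": [11.4, 58.9, 0], "twist": 0, "grip": 0},
])

```text
time: 12.7
tool_pos: [0.5213, -0.2942, 0.3684]
tool_rot: [-0.003, 0.972, 0.233, -0.001]
contact_force: [-5.3, 12.1, 7.0]
gripper_width: 0.273
```

>>> play_rows([
  {"offset": [-5.3, 11.4, 0], "twist": 0, "grip": 0},
  {"offset": [-12.8, 21.4, 0], "twist": 0, "grip": 0},
  {"offset": [-22.3, 29.6, 0], "twist": 0, "grip": 0},
  {"offset": [-33.3, 35.7, 0], "twist": 0, "grip": 0},
  {"offset": [-45.3, 39.4, 0], "twist": 0, "grip": 0},
])

```text
time: 13.12
tool_pos: [0.4997, -0.3497, 0.3685]
tool_rot: [-0.003, 0.972, 0.233, 0.003]
contact_force: [6.6, 11.4, 2.8]
gripper_width: 0.268
```

>>> play_rows([
  {"offset": [-12.5, 1.1, 0], "twist": 0, "grip": 0},
  {"offset": [-24.9, -0.4, 0], "twist": 0, "grip": 0},
  {"offset": [-36.8, -4.5, 0], "twist": 0, "grip": 0},
  {"offset": [-47.6, -11.0, 0], "twist": 0, "grip": 0},
  {"offset": [-56.7, -19.5, 0], "twist": 0, "grip": 0},
])

```text
time: 13.53
tool_pos: [0.4405, -0.3595, 0.3687]
tool_rot: [0.002, 0.972, 0.233, 0.005]
contact_force: [13.0, -0.3, -3.4]
gripper_width: 0.27
```

>>> play_rows([
  {"offset": [-7.2, -10.3, 0], "twist": 0, "grip": 0},
  {"offset": [-12.1, -21.8, 0], "twist": 0, "grip": 0},
  {"offset": [-14.5, -34.1, 0], "twist": 0, "grip": 0},
  {"offset": [-14.3, -46.7, 0], "twist": 0, "grip": 0},
  {"offset": [-11.4, -58.9, 0], "twist": 0, "grip": 0},
])

```text
time: 13.95
tool_pos: [0.4021, -0.3139, 0.3689]
tool_rot: [0.006, 0.973, 0.232, 0.0]
contact_force: [2.7, -12.9, -5.3]
gripper_width: 0.267
```

>>> play_rows([
  {"offset": [5.3, -11.4, 0], "twist": 0, "grip": 0},
  {"offset": [12.8, -21.4, 0], "twist": 0, "grip": 0},
  {"offset": [22.3, -29.6, 0], "twist": 0, "grip": 0},
  {"offset": [33.3, -35.7, 0], "twist": 0, "grip": 0},
  {"offset": [45.3, -39.4, 0], "twist": 0, "grip": 0},
])

```text
time: 14.37
tool_pos: [0.4231, -0.2574, 0.3687]
tool_rot: [0.002, 0.973, 0.232, -0.005]
contact_force: [-15.1, -3.3, 7.1]
gripper_width: 0.274
```

>>> play_rows([
  {"offset": [12.5, -1.1, 0], "twist": 0, "grip": 0},
  {"offset": [24.9, 0.4, 0], "twist": 0, "grip": 0},
  {"offset": [36.8, 4.5, 0], "twist": 0, "grip": 0},
  {"offset": [47.6, 11.0, 0], "twist": 0, "grip": 0},
  {"offset": [56.7, 19.5, 0], "twist": 0, "grip": 0},
])

```text
time: 14.78
tool_pos: [0.4836, -0.2473, 0.3686]
tool_rot: [-0.002, 0.972, 0.233, -0.003]
contact_force: [-10.4, 7.8, 8.9]
gripper_width: 0.274
```

>>> play_rows([
  {"offset": [7.2, 10.3, 0], "twist": 0, "grip": 0},
  {"offset": [12.1, 21.8, 0], "twist": 0, "grip": 0},
  {"offset": [14.5, 34.1, 0], "twist": 0, "grip": 0},
  {"offset": [14.3, 46.7, 0], "twist": 0, "grip": 0},
  {"offset": [11.4, 58.9, 0], "twist": 0, "grip": 0},
])

```text
time: 15.2
tool_pos: [0.5213, -0.2942, 0.3684]
tool_rot: [-0.004, 0.972, 0.233, -0.001]
contact_force: [-5.2, 12.4, 6.3]
gripper_width: 0.267
```

>>> play_rows([
  {"offset": [-5.3, 11.4, 0], "twist": 0, "grip": 0},
  {"offset": [-12.8, 21.4, 0], "twist": 0, "grip": 0},
  {"offset": [-22.3, 29.6, 0], "twist": 0, "grip": 0},
  {"offset": [-33.3, 35.7, 0], "twist": 0, "grip": 0},
  {"offset": [-45.3, 39.4, 0], "twist": 0, "grip": 0},
])

```text
time: 15.62
tool_pos: [0.4997, -0.3497, 0.3685]
tool_rot: [-0.003, 0.972, 0.233, 0.003]
contact_force: [7.6, 12.7, 3.5]
gripper_width: 0.271
```

Run:
```python
import numpy as np
a=np.radians(-79-np.array([0,8,16,22,26,28.3]));p=60*np.c_[np.cos(a),-np.sin(a)];print((p[1:]-p[0]).round(1).tolist())
```

```text
[[-8.3, 1.0], [-16.7, 0.9], [-22.9, 0.0], [-27.0, -0.9], [-29.3, -1.6]]
```

>>> play_rows([
  {"offset": [-8.3, 1.0, 0], "twist": 0, "grip": 0},
  {"offset": [-16.7, 0.9, 0], "twist": 0, "grip": 0},
  {"offset": [-22.9, 0, 0], "twist": 0, "grip": 0},
  {"offset": [-27.0, -0.9, 0], "twist": 0, "grip": 0},
  {"offset": [-27.0, -0.9, 0], "twist": 0, "grip": 0},
])

```text
time: 16.03
tool_pos: [0.4752, -0.3615, 0.3686]
tool_rot: [-0.0, 0.972, 0.233, 0.004]
contact_force: [9.1, 6.1, 1.6]
gripper_width: 0.273
```

>>> play_rows([
  {"offset": [-2.2, -0.7, 0], "twist": 0, "grip": 0},
  {"offset": [-2.2, -0.7, 0], "twist": 0, "grip": 0},
  {"offset": [-2.2, -0.7, 0], "twist": 0, "grip": 0},
])

```text
time: 16.28
tool_pos: [0.4734, -0.3618, 0.3686]
tool_rot: [-0.0, 0.972, 0.233, 0.004]
contact_force: [10.0, 6.4, -0.1]
gripper_width: 0.268
```

>>> play_rows([
  {"offset": [2.0, 0.2, 0], "twist": 0, "grip": 0},
  {"offset": [3.0, 0.3, 0], "twist": 0, "grip": 0},
  {"offset": [3.0, 0.3, 0], "twist": 0, "grip": 0},
])

```text
time: 16.53
tool_pos: [0.4753, -0.3613, 0.3685]
tool_rot: [-0.0, 0.972, 0.233, 0.001]
contact_force: [3.1, 5.4, 1.8]
gripper_width: 0.27
```

>>> play_rows([
  {"offset": [0, 0, 0], "twist": 0, "grip": 0.4},
  {"offset": [0, 0, 0], "twist": 0, "grip": 0.6},
  {"offset": [0, 0, 0], "twist": 0, "grip": 0.75},
  {"offset": [0, 0, 0], "twist": 0, "grip": 0.75},
  {"offset": [0, 0, 0], "twist": 0, "grip": 0.75},
])

```text
time: 16.95
tool_pos: [0.4744, -0.362, 0.3685]
tool_rot: [0.0, 0.973, 0.233, -0.0]
contact_force: [0.2, 1.0, 0.4]
gripper_width: 0.748
```

>>> play_rows([
  {"offset": [0, 0, -10], "twist": 0, "grip": 0.75},
  {"offset": [0, 0, -30], "twist": 0, "grip": 0.75},
  {"offset": [0, 0, -55], "twist": 0, "grip": 0.75},
  {"offset": [0, 0, -75], "twist": 0, "grip": 0.75},
  {"offset": [0, 0, -85], "twist": 0, "grip": 0.75},
])

```text
time: 17.37
tool_pos: [0.4748, -0.362, 0.4582]
tool_rot: [0.003, 0.973, 0.233, 0.001]
contact_force: [0.8, -0.5, 1.7]
gripper_width: 0.75
```

Move the hand away a bit toward the start and check the scene.

>>> play_rows([
  {"offset": [-30, 15, 0], "twist": 0, "grip": 0.75},
  {"offset": [-66, 33, 0], "twist": 0, "grip": 0.75},
  {"offset": [-102, 51, 0], "twist": 0, "grip": 0.75},
  {"offset": [-138, 69, 0], "twist": 0, "grip": 0.75},
  {"offset": [-165, 82, 0], "twist": 0, "grip": 0.75},
])

```text
time: 17.78
tool_pos: [0.3627, -0.5114, 0.4536]
tool_rot: [0.0, 0.973, 0.232, -0.0]
contact_force: [0.5, -0.0, 0.0]
gripper_width: 0.745
```

>>> play_rows([
  {"offset": [0, 0, 0], "twist": 0, "grip": 0.75},
  {"offset": [0, 0, 0], "twist": 0, "grip": 0.75},
  {"offset": [0, 0, 0], "twist": 0, "grip": 0.75},
])

```text
time: 18.03
tool_pos: [0.3648, -0.5093, 0.4535]
tool_rot: [-0.0, 0.973, 0.233, 0.0]
contact_force: [-0.4, -0.5, 0.4]
gripper_width: 0.752
```

Run:
```python
from h import *
a=manip.grab_frame("scene");b=manip.grab_frame("top")
cv2.imwrite("pics/a9.png",np.hstack([cv2.resize(a[120:400,110:390],(400,400)),cv2.resize(b[170:390,190:410],(400,400))]))
s=manip.state();print(s["time"],s["tool_pos"],s["contact_force"])
for c in("scene","top"):
  for q in("knob_grip","shaker","tumbler","ramekin"):print(c,q,[(round(d["p"],2),w(c,d["xyz"]).round(4)) for d in manip.tip_of(q,c)[:1]])
```

```text
18.1333 [ 0.36543962 -0.5086193   0.45372872] [ 0.47862793  0.11268319 -0.37504839]
scene knob_grip []
scene shaker [(0.61, array([ 0.4561, -0.4428, -0.0017]))]
scene tumbler [(0.76, array([ 0.5968, -0.3853, -0.0013]))]
scene ramekin [(0.86, array([ 0.4628, -0.3033,  0.0091]))]
top knob_grip [(0.61, array([ 0.4742, -0.3605,  0.2067]))]
top shaker [(0.7, array([ 0.4608, -0.301 , -0.0024]))]
top tumbler [(0.65, array([ 0.5963, -0.3799, -0.001 ]))]
top ramekin []
```

View pics/a9.png

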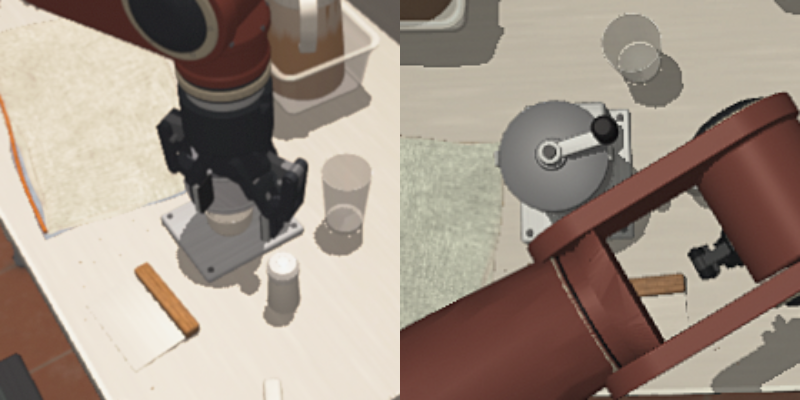

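```bash
python3 -c "
from plant import manip
print(manip.job_done())"
```

```text
the job is handed in; nothing more can be done
None
```

I gripped the crank knob from above and turned it clockwise through its loose play until it bit. From there I turned the auger three full turns, eased back about 2 mm to unload it, let go and moved the hand clear. I handed the job in at about 18 s.

- **Bite point:** I felt it about 120° from the start, with the knob at about −79° (0° is along +x). The force along the turn rose from almost nothing to 11–12 N there. I know the bite point to about ±2°.
- **Turn count:** the tool came back to the same position within 0.1 mm after each full turn. It ended at x = 0.4734 m with the load still on, against a planned 0.473 m.
- **Forces:** at the readings I took, about 15 N or less sideways and up to 9 N vertically. Both are well below the limits.
- **Final pictures:** the knob is free at about (0.474, −0.361). The shaker, tumbler, ramekin and scraper stand where they were, and the robot touches nothing.
- **Checks that disagreed or failed:**
  - In the last top picture the network reported the shaker at the dispenser's position. I took this as a false detection, because the arm partly hid it there and the scene camera still placed it at its original spot.
  - The scene camera did not find the knob, which was behind the hand.
  - The auger nut is hidden, so I could not check the turns on it directly.

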